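Feel along the row of ball oilers on the lathe bed

TASK

Check that none of the five spring-ball oilers on top of the lathe's bed is stuck: run the fingertips along the row in one pass, from the ball nearest the headstock to the ball nearest the bed's free end, lightly dipping each one in turn and staying low on the row from one to the next. Press gently, never down to the bottom, and do not shift the things lying about. Finish while still resting on the last ball, holding it dipped, ready for its drop of oil.

Things in the scene. Friction and masses are not known exactly. Their poses are not given: they have to be found in the camera images.
- lathe: The bench lathe, bolted down. Origin on the table under the middle ball oiler; z up, y along the bed from the headstock to the bed's free end, x across the bed. The bed is a steel bar 46 mm wide, its flat top 82 mm above the table, from y = -260 to +125 mm. Along the middle of its top sit five ball oilers at y = -84, -42, 0, 42, 84 mm (42 mm apart).
- headstock_nose (a point): Tip of the spindle nose, 50 mm above the bed's top, at y = -154 mm of the lathe. The headstock fills the bed from there to y = -300 mm and rises 78 mm above the bed's top; a motor stands beside it (x = 50 to 140, y = -300 to -165 mm), lower than the headstock.
- tool_rest_top (a point): Top middle of the fixed tool rest, a bar 40 mm long across the bed at y = -138 mm of the lathe (foot 18 mm wide along the bed), rising 32 mm above the bed's top: 54 mm from the first ball.
- oiler1_top (a point): Crown (highest point) of ball oiler 1, counted from the headstock (1 is nearest it, 5 nearest the bed's free end): a polished steel ball of 16 mm radius of which a shallow dome 26 mm across stands 7 mm proud of the bed's top (crown 89 mm above the table). The point sinks with the ball.
- oiler2_top (a point): Crown (highest point) of ball oiler 2, counted from the headstock (1 is nearest it, 5 nearest the bed's free end): a polished steel ball of 16 mm radius of which a shallow dome 26 mm across stands 7 mm proud of the bed's top (crown 89 mm above the table). The point sinks with the ball.
- oiler3_top (a point): Crown (highest point) of ball oiler 3, counted from the headstock (1 is nearest it, 5 nearest the bed's free end): a polished steel ball of 16 mm radius of which a shallow dome 26 mm across stands 7 mm proud of the bed's top (crown 89 mm above the table). The point sinks with the ball.
- oiler4_top (a point): Crown (highest point) of ball oiler 4, counted from the headstock (1 is nearest it, 5 nearest the bed's free end): a polished steel ball of 16 mm radius of which a shallow dome 26 mm across stands 7 mm proud of the bed's top (crown 89 mm above the table). The point sinks with the ball.
- oiler5_top (a point): Crown (highest point) of ball oiler 5, counted from the headstock (1 is nearest it, 5 nearest the bed's free end): a polished steel ball of 16 mm radius of which a shallow dome 26 mm across stands 7 mm proud of the bed's top (crown 89 mm above the table). The point sinks with the ball.
- oiler1 (a joint): How far ball oiler 1 is pressed down, m: 0 up at rest, 0.006 at the bottom of its travel. It moves straight down, yields to about 1 N at first and 4.5 N at the bottom, and springs back up by itself.
- oiler2 (a joint): How far ball oiler 2 is pressed down, m: 0 up at rest, 0.006 at the bottom of its travel. It moves straight down, yields to about 1 N at first and 4.5 N at the bottom, and springs back up by itself.
- oiler3 (a joint): How far ball oiler 3 is pressed down, m: 0 up at rest, 0.006 at the bottom of its travel. It moves straight down, yields to about 1 N at first and 4.5 N at the bottom, and springs back up by itself.
- oiler4 (a joint): How far ball oiler 4 is pressed down, m: 0 up at rest, 0.006 at the bottom of its travel. It moves straight down, yields to about 1 N at first and 4.5 N at the bottom, and springs back up by itself.
- oiler5 (a joint): How far ball oiler 5 is pressed down, m: 0 up at rest, 0.006 at the bottom of its travel. It moves straight down, yields to about 1 N at first and 4.5 N at the bottom, and springs back up by itself.
- collet: Loose bystander near the bed: brass collet, round, 22 mm across its head, 42 mm tall, standing. Origin at the centre of its underside.
- oil_bottle: Loose bystander near the bed: small amber glass jar with a black cap, 30 mm across, 58 mm tall, standing. Origin at the centre of its underside.
- loupe: Loose bystander near the bed: black eyeglass tube, 34 mm across, 26 mm tall, standing. Origin at the centre of its underside.
- parts_cup: Loose bystander near the bed: small steel bowl, 52 mm across, 30 mm tall. Origin at the centre of its underside.
- screwdriver: Loose bystander near the bed: screwdriver lying flat, 120 mm long, about 25 mm high. Origin at mid-length, on the table.
- chuck: Loose bystander near the bed: steel chuck body lying on its face, 40 mm across, 28 mm tall. Origin at the centre of its underside.
- oilstone: Loose bystander near the bed: white stone block 25 x 70 x 16 mm. Origin at the centre of its underside.

How it is judged:
On the way, in this order (a step that is already met when the one before it is completed fails the run):
1. ball 1 from the headstock is dipped by at least 1.2 mm (value of joint oiler1 above 0.0012 m), for 0.04 s.
2. the fingertips cross from ball 1 to ball 2 along the row, less than about 13 mm above the crowns (y of the grasp point in the frame of lathe between -0.073 and -0.05 m and x of the grasp point in the frame of lathe between -0.02 and 0.02 m and z of the grasp point in the frame of lathe below 0.121 m), for 0.02 s.
3. ball 2 from the headstock is dipped by at least 1.2 mm (value of joint oiler2 above 0.0012 m), for 0.04 s.
4. the fingertips cross from ball 2 to ball 3 along the row, less than about 13 mm above the crowns (y of the grasp point in the frame of lathe between -0.031 and -0.008 m and x of the grasp point in the frame of lathe between -0.02 and 0.02 m and z of the grasp point in the frame of lathe below 0.121 m), for 0.02 s.
5. ball 3 from the headstock is dipped by at least 1.2 mm (value of joint oiler3 above 0.0012 m), for 0.04 s.
6. the fingertips cross from ball 3 to ball 4 along the row, less than about 13 mm above the crowns (y of the grasp point in the frame of lathe between 0.011 and 0.034 m and x of the grasp point in the frame of lathe between -0.02 and 0.02 m and z of the grasp point in the frame of lathe below 0.121 m), for 0.02 s.
7. ball 4 from the headstock is dipped by at least 1.2 mm (value of joint oiler4 above 0.0012 m), for 0.04 s.
8. the fingertips cross from ball 4 to ball 5 along the row, less than about 13 mm above the crowns (y of the grasp point in the frame of lathe between 0.053 and 0.076 m and x of the grasp point in the frame of lathe between -0.02 and 0.02 m and z of the grasp point in the frame of lathe below 0.121 m), for 0.02 s.
9. ball 5 from the headstock is dipped by at least 1.2 mm (value of joint oiler5 above 0.0012 m), for 0.04 s.
At the end, for the whole second after the job is handed in: The fingertips rest on the ball nearest the free end and hold it dipped by 1.2 to 5.4 mm (over 0.5 N); the other four balls are up again (within 0.6 mm) (value of joint oiler5 between 0.0012 and 0.0054 m and contact force between the fingers and lathe above 0.5 N and value of joint each of oiler1, oiler2, oiler3, oiler4 below 0.0006 m); the arm keeps its last pose, push and grip.
It fails at once if a ball is pressed to the bottom (beyond 5.4 of its 6 mm) (value of joint any of oiler1, oiler2, oiler3, oiler4, oiler5 above 0.0054 m).
It fails at once if the fingers press on the lathe with more than 25 N (contact force between the fingers and lathe above 25 N).
It fails at once if a loose bystander is shifted by more than 20 mm, or lifted (distance of any of collet, oil_bottle, loupe, parts_cup, screwdriver, chuck, oilstone from where it was at the start of the episode above 0.02 m).
It also fails if it takes over 38 s, if anything falls off the work surface, if the arm or the gripper's body presses on something with over 40 N, if the wrist force passes 120 N, or if a joint passes its speed limit or range.

ROBOT

A 7-joint arm with a two-finger parallel gripper is mounted at the origin on the work surface. World frame = base frame: x ahead of the robot, y to its left, z up, the work surface at z = 0. Lengths are in m, angles in rad, forces in N, time in s.
With the tool pointing down it reaches from about 0.425 to 1.025 m from the base axis. Payload 3.6 kg.
Tool frame: the origin (TCP) lies at the very end of the fingers, on their centre line; the grasp point (between the pads) lies 19 mm behind it; z points along the fingers, x is the direction in which the jaws open and shut, and the axes are right-handed (so a half turn about z gives the same grasp; the last joint's range is limited). The gripper opens to 85 mm and grips with 20 to 120 N. Pads are 22 mm wide; open, the fingers measure 114 mm over their backs; the gripper's body (76 mm by 85 mm) begins 54 mm behind the grasp point. The pads swing forward as they close: fully open they stand 13 mm farther back than shut.
Start: joints at [1.119, 0.591, 0.048, 1.609, -0.033, 0.943, -0.034], TCP at [0.254, -0.679, 0.192] pointing down, gripper open.
Joint ranges: [-2.69, 2.69], [-0.47, 2.24], [-1.27, 1.36], [0.19, 2.51], [-1.53, 4.68], [0.08, 2.07], [-3.09, 3.09]. Speed limits (rad/s): [2.57, 2.57, 3.14, 3.14, 3.14, 3.14, 3.14].

INTERFACE

Orientations are given as a 3x3 rotation matrix whose columns are the frame's x, y, z axes.
In Python, from bench import env, vision gives the robot as it stands.
- The arm moves only by the tool play_rows, never from a script. Its argument "steps" is one flat list of numbers, 7 for each row, row after row: the shift along the tool's x, y, z as a fraction of full scale, then the turn, a rotation vector about the tool's x, y, z as a fraction of full scale, then the gripper's target within -1 to 1 (fully open at 1, half-way at 0, shut at -1). A call has 1 to 12 rows; each row is the pose to reach, as a shift and turn from the pose measured when the call began, along the tool's axes at that moment; what a row does not reach only later rows make up. Full scale, the value 1, is 0.12 m for a shift and 2 rad for a turn. A row lasts 1/8 s, in which the tool goes at most 62.5 mm and 10.7 degrees, less where a joint would pass 70% of its speed; a pose out of reach is approached as far as the arm can. A call with a number of a shift or a turn outside -1 to 1 is refused whole. A call with a gripper value outside its range is refused whole. The fingers move at their own pace and stop on an object; "newtons" is the grip in N (left out, the last holds). Time passes only in rows, so rows that repeat a pose let the fingers close. It gives the time, the measured TCP pose, the force and the opening at its end, in the units of the state.
- env.read_state(): the state, without advancing time (a new reading comes with each control period).
- vision.get_image(name): name is "scene" or "top"; returns a dict with "pixels" (420x560x3 uint8, red, green, blue), "range_z" (420x560 float32, m along the optical axis (not along the pixel's ray), 0 where there is no reading), "intrinsics" (3x3 intrinsics, pixels), "k1" (the pictures are not rectified: a ray, as slopes to the right and down, at radius r is drawn at 1 + k1 r^2 times it, then the intrinsics apply), "R" (3x3) and "t" (3): a world point X has camera coordinates R X + t. Camera axes: x right, y down, z forward; pixel columns grow to the right and rows downward; lengths in m; the calibration is good to about 2 mm. A picture is of the moment at which its call begins.
- env.close_job(): hands the job in, once; it reports no verdict.
The state is a dict: "clock": time; "joint_positions": joint angles; "dq": joint speeds; "joint_efforts": joint torques, N m; "position": TCP position; "eef_rot": TCP orientation; "wrist_force": force on the tool from outside, world axes, zero at the start; "torque": the same for the moment, N m; "opening": finger opening in m.
Only numpy, scipy, OpenCV 4.12 (cv2) and the standard library are available. Lean on these libraries where they do the work, as an engineer would, in place of code of your own. Each camera call takes 0.05 s, during which the arm holds its last target. There are 200 camera calls.

## Working session

There is one attempt and no reset: what is moved stays moved. The work goes in short steps, Python scripts to look and compute and a tool call to move; the robot and the scene stay as the last step left them, time stands still between calls to the robot, and variables do not carry over. Pictures are saved under pics/ and viewed, about 8 in all and at most 12, crops included, and the job is handed in when it is done.

Besides the shell and the picture viewer there is one more tool, called by a JSON object that holds its "method" and its "body", one argument or row to a line. play_rows: Moves the arm, as the interface text tells. Its arguments: {"type":"object","properties":{"steps":{"type":"array","items":{"type":"number","minimum":-1,"maximum":1}},"newtons":{"type":"number"}},"required":["steps"]}

```bash
mkdir -p pics
cat > h.py <<'E'
import numpy as np, cv2
from bench import env, vision
def grab(n,f):
    d=vision.get_image(n); np.savez('pics/'+n+'.npz',**d)
    cv2.imwrite('pics/'+f,cv2.cvtColor(d['pixels'],cv2.COLOR_RGB2BGR)); return d
def cloud(d):
    K=d['intrinsics'];k1=float(d['k1']);h,w=d['range_z'].shape
    u,v=np.meshgrid(np.arange(w),np.arange(h))
    xd=(u-K[0,2])/K[0,0];yd=(v-K[1,2])/K[1,1];x,y=xd.copy(),yd.copy()
    for _ in range(10):
        s=1+k1*(x*x+y*y);x,y=xd/s,yd/s
    z=d['range_z'];C=np.stack([x*z,y*z,z],-1)
    P=(C-d['t'])@d['R']; P[z==0]=np.nan; return P
E
python3 - <<'E'
from h import *
for n in('scene','top'):
    d=grab(n,n+'1.png');P=cloud(d);print(d['k1'],d['t'],np.round(-d['R'].T@d['t'],2))
s=env.read_state();print(s)
E
```

```text
-0.03144253051360817 [-0.51656356 -0.10371139  0.84583092] [ 0.73 -0.22  0.64]
0.03200274201384352 [0.07648962 0.541216   0.84484194] [0.47 0.1  0.88]
{'clock': 0.1, 'joint_positions': array([ 1.11951582,  0.59201063,  0.04830628,  1.60968504, -0.03328164,
        0.94270931, -0.03370228]), 'dq': array([-0.00070852, -0.00219372,  0.00206199, -0.00348298,  0.00245071,
        0.00119444, -0.00028406]), 'joint_efforts': array([ 3.84324318e-03, -5.49996829e+01,  1.55308429e+00, -1.98824751e+01,
        9.71316680e-03,  3.84603452e-03, -1.60814739e-05]), 'position': array([ 0.25360471, -0.67832285,  0.19117083]), 'eef_rot': array([[ 3.50277216e-01, -9.36645716e-01, -8.21660353e-04],
       [-9.36643933e-01, -3.50278156e-01,  1.83212420e-03],
       [-2.00386096e-03,  1.27851820e-04, -9.99997984e-01]]), 'wrist_force': array([ 0.50952681,  0.16191582, -0.03854341]), 'torque': array([ 5.50716747e-03,  8.25117623e-05, -1.38111891e-02]), 'opening': 0.08534620782655497}
```

View pics/top1.png

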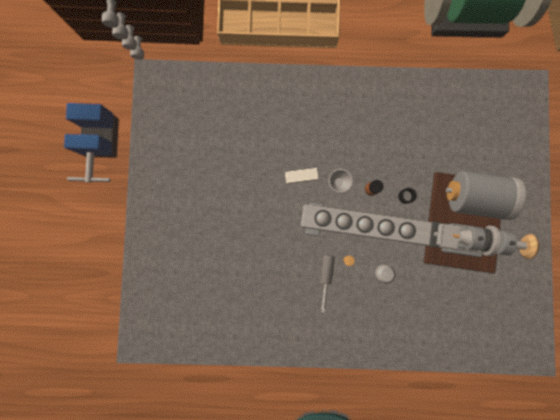

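View pics/scene1.png

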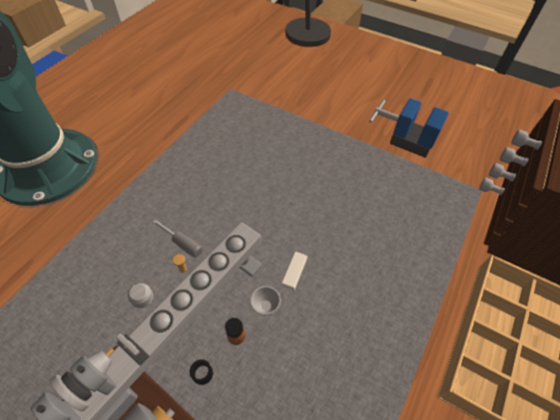

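The top picture shows the balls from ball 5 at (322,218) to ball 1 at (408,230), with the headstock on the right. In the scene picture they run from ball 5 at (236,244) to ball 1 at (161,321). The loose items are beside the bed, all well below its top.

Run:
```python
from h import *
px={'top':[(408,230),(386,227),(365,224),(344,221),(322,218)],'scene':[(161,321),(181,300),(201,280),(219,261),(236,244)]}
for n in px:
    d=dict(np.load(f'pics/{n}.npz'));P=cloud(d)
    # bed top points: fit height
    c=np.array([np.nanmean(P[v-3:v+4,u-3:u+4].reshape(-1,3),0) for u,v in px[n]]);print(n,np.round(c,4).tolist())
    # refine: dome points within 17mm in xy, fit sphere radius 16
    from scipy.optimize import least_squares
    Q=P.reshape(-1,3);Q=Q[np.isfinite(Q).all(1)]
    m=c.mean(0);ax=(c[-1]-c[0])[:2];ax/=np.linalg.norm(ax);nn=np.array([-ax[1],ax[0]])
    r=Q[:,:2]-m[:2];a=r@ax;b=r@nn
    S=(abs(a)<.115)&(abs(b)<.04)&(Q[:,2]>.07)&(Q[:,2]<.105)
    a,b,z=a[S],b[S],Q[S,2]; print('edges b',np.percentile(b,[1,99]),'plane z',np.median(z[(abs(b)>.0155)]),len(z))
    def f(p):
        t,e,g,h,k=p  # rotation, lateral, along, height, slope
        A=a-g;B=b-e-t*A
        k0=np.clip(np.round(A/.042),-2,2);rr=(A-.042*k0)**2+B**2
        return np.where(rr<.013**2,np.sqrt(np.maximum(.016**2-rr,0))-.009,0)+h+k*A-z
    best=min((least_squares(f,[0,e0,g0,.082,0],x_scale=[.01,.001,.001,.001,.01],diff_step=1e-3,loss='soft_l1',f_scale=.001) for g0 in(-.004,0,.004) for e0 in(-.003,.003)),key=lambda s:s.cost)
    t,e,g,h,k=best.x;print(best.x,best.cost)
    for i in range(-2,3):
        A=.042*i;print(i+3,np.round(m[:2]+ax*(g+A)+nn*(e+t*A),4))
    print('heading deg',np.degrees(np.arctan2(ax[1],ax[0])+t))
s=env.read_state();R=s['eef_rot'];print(s['position'],np.degrees(np.arctan2(R[1,0],R[0,0])))
```

```text
top [[0.4944, -0.1499, 0.0895], [0.499, -0.1068, 0.0895], [0.5037, -0.0657, 0.0894], [0.5084, -0.0243, 0.0892], [0.5131, 0.019, 0.0888]]
edges b [-0.02290402  0.02224033] plane z 0.0831813518294956 2698
[-0.00588242 -0.00034676 -0.00095916  0.08351441 -0.00033082] 0.0018747851449529348
1 [ 0.4943 -0.15  ]
2 [ 0.4991 -0.1082]
3 [ 0.504  -0.0665]
4 [ 0.5088 -0.0248]
5 [0.5137 0.0169]
heading deg 83.35661070534162
scene [[0.4958, -0.1493, 0.0875], [0.5005, -0.1083, 0.0876], [0.5063, -0.066, 0.0872], [0.5108, -0.024, 0.0869], [0.5163, 0.0167, 0.0865]]
edges b [-0.02067645  0.02482191] plane z 0.08084702920632923 4198
[ 0.00830118  0.00340347  0.00124662  0.08122171 -0.00318969] 0.003480771654792447
1 [ 0.4931 -0.148 ]
2 [ 0.4979 -0.1063]
3 [ 0.5027 -0.0645]
4 [ 0.5075 -0.0228]
5 [0.5123 0.0189]
heading deg 83.43634408129805
[ 0.25360471 -0.67832285  0.19117083] -69.49568517135181
```

```bash
cat > go.py <<'E'
# print fractions for a target: lathe y, lathe x, TCP z (world)
import sys; from h import *
from scipy.spatial.transform import Rotation as Rn
O=np.array([.5035,-.0655]);H=np.radians(83.4);uy=np.array([np.cos(H),np.sin(H)]);ux=np.array([uy[1],-uy[0]])
s=env.read_state();R=s['eef_rot'];p=s['position'];r=p[:2]-O
print('lathe x,y,z mm',np.round(1e3*np.array([r@ux,r@uy,p[2]]),1),'F',np.round(s['wrist_force'],2),'t',s['clock'],'op',s['opening'])
X=np.append(ux,0);Z=np.array([0,0,-1.]);T=np.stack([X,np.cross(Z,X),Z],1)
print('turn',np.round(Rn.from_matrix(R.T@T).as_rotvec()/2,4))
for a in sys.argv[1:]:
    x,y,z=[float(q)/1e3 for q in a.split(',')]
    print(a,np.round(R.T@(np.append(O+ux*x+uy*y,z)-p)/.12,4))
E
echo
```

```text
(no output)
```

{"method": "play_rows", "body": {
  "steps": [0,0,-0.3,0,0,0,-1,0,0,-0.5,0,0,0,-1,-0.4,-0.4,-0.5,0,0,-0.08,-1,-0.8,-0.8,-0.5,0,0,-0.15,-1,-0.85,-0.85,-0.5,0,0,-0.15,-1,-0.85,-0.85,-0.5,0,0,-0.15,-1],
  "newtons": 40
}}

```text
clock: 0.85
position: [0.3143, -0.5459, 0.2513]
eef_rot: [[0.613, -0.79, -0.001], [-0.79, -0.613, 0.002], [-0.002, -0.001, -1.0]]
wrist_force: [-0.3, -0.9, -0.4]
opening: 0.0
```

```bash
python3 go.py 0,-84,240
```

```text
lathe x,y,z mm [-132.7 -499.   251.3] F [-0.25 -0.86 -0.39] t 0.85 op 4.0793025702028587e-05
turn [-0.0008  0.001  -0.3977]
0,-84,240 [-1.6953 -3.2102  0.1004]
```

{"method": "play_rows", "body": {
  "steps": [-0.2,-0.4,0,0,0,-0.08,-1,-0.4,-0.8,0,0,0,-0.16,-1,-0.5,-1,0,0,0,-0.2,-1,-0.5,-1,0,0,0,-0.2,-1]
}}

```text
clock: 1.35
position: [0.3727, -0.4251, 0.2515]
eef_rot: [[0.873, -0.488, -0.001], [-0.488, -0.873, 0.002], [-0.002, -0.001, -1.0]]
wrist_force: [-0.3, -1.1, -0.1]
opening: -0.0004
```

```bash
python3 go.py 0,-84,240
```

```text
lathe x,y,z mm [ -88.6 -372.3  251.5] F [-0.33 -1.07 -0.09] t 1.35 op -0.00040155585968017514
turn [-0.0008  0.0007 -0.1974]
0,-84,240 [-0.2427 -2.5011  0.0994]
```

{"method": "play_rows", "body": {
  "steps": [0,-0.4,0,0,0,-0.08,-1,-0.1,-0.8,0,0,0,-0.16,-1,-0.1,-1,0,0,0,-0.1974,-1,-0.1,-1,0,0,0,-0.1974,-1]
}}

```text
clock: 1.85
position: [0.4215, -0.3157, 0.2519]
eef_rot: [[0.993, -0.116, -0.0], [-0.116, -0.993, 0.001], [-0.0, -0.001, -1.0]]
wrist_force: [-0.1, -0.3, 1.7]
opening: 0.0003
```

```bash
python3 go.py 0,-84,240
```

```text
lathe x,y,z mm [ -52.7 -257.9  251.9] F [-0.09 -0.29  1.66] t 1.85 op 0.00032513794959152247
turn [-0.0004  0.0001 -0.0006]
0,-84,240 [ 0.4375 -1.45    0.0998]
```

{"method": "play_rows", "body": {
  "steps": [0.2,-0.4,0,0,0,0,-1,0.4,-0.8,0,0,0,0,-1,0.4375,-1,0,0,0,0,-1,0.4375,-1,0,0,0,0,-1]
}}

```text
clock: 2.35
position: [0.4883, -0.2037, 0.2519]
eef_rot: [[0.993, -0.117, 0.0], [-0.117, -0.993, -0.0], [0.0, -0.0, -1.0]]
wrist_force: [0.2, -1.7, 0.1]
opening: -0.0002
```

```bash
python3 go.py 0,-84,240 0,-84,140
```

```text
lathe x,y,z mm [   0.8 -139.   251.9] F [ 0.2  -1.67  0.08] t 2.35 op -0.0001739695949931185
turn [-0.     -0.0001 -0.0012]
0,-84,240 [-0.0076 -0.4587  0.0991]
0,-84,140 [-0.0078 -0.4587  0.9324]
```

Move above ball 1, then lower to about 17 mm above its crown and take a close look.

{"method": "play_rows", "body": {
  "steps": [0,-0.25,0,0,0,0,-1,-0.0077,-0.4587,0,0,0,0,-1,-0.0077,-0.4587,0.2,0,0,0,-1,-0.0077,-0.4587,0.5,0,0,0,-1,-0.0077,-0.4587,0.8,0,0,0,-1,-0.0077,-0.4587,1,0,0,0,-1]
}}

```text
clock: 3.1
position: [0.4925, -0.1534, 0.1301]
eef_rot: [[0.992, -0.124, -0.002], [-0.124, -0.992, -0.002], [-0.002, 0.002, -1.0]]
wrist_force: [-0.1, 0.2, 0.5]
opening: 0.0001
```

{"method": "play_rows", "body": {
  "steps": [0,0,0.1,0,0,0,-1,0,0,0.21,0,0,0,-1,0,0,0.21,0,0,0,-1,0,0,0.21,0,0,0,-1]
}}

```text
clock: 3.6
position: [0.4932, -0.1538, 0.1055]
eef_rot: [[0.992, -0.124, -0.001], [-0.124, -0.992, -0.002], [-0.0, 0.003, -1.0]]
wrist_force: [-0.0, 0.8, 0.8]
opening: 0.0001
```

```bash
python3 - <<'E'
from h import *
a=grab('top','a.png');b=grab('scene','b.png')
A=cv2.resize(a['pixels'][160:280,290:470],(600,400),interpolation=cv2.INTER_CUBIC);B=cv2.resize(b['pixels'][200:360,80:320],(600,400),interpolation=cv2.INTER_CUBIC)
cv2.imwrite('pics/ab.png',np.vstack([A,B])[:,:,::-1][100:700])
E
python3 go.py 0,-84,107 0,-84,95
```

```text
lathe x,y,z mm [-1.000e-01 -8.860e+01  1.057e+02] F [0.   0.45 0.01] t 3.7 op 0.00040629204481347497
turn [ 0.0013 -0.     -0.0044]
0,-84,107 [ 0.0003 -0.0385 -0.0113]
0,-84,95 [ 0.0003 -0.0388  0.0887]
```

View pics/ab.png

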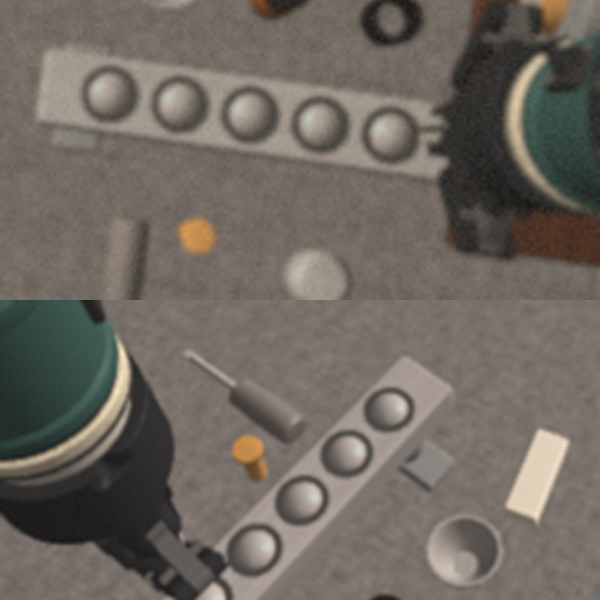

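The close look shows all five domes in the top crop, with ball 1 at (390,133) and the fingertips at about (415-445,135), which looks some way toward the headstock. I'll check this against the depth data.

Run:
```python
from h import *
O=np.array([.5035,-.0655]);H=np.radians(83.4);uy=np.array([np.cos(H),np.sin(H)]);ux=np.array([uy[1],-uy[0]])
for n in('top','scene'):
    d=dict(np.load(f'pics/{n}.npz'));Q=cloud(d).reshape(-1,3);L=np.c_[(Q[:,:2]-O)@ux,(Q[:,:2]-O)@uy,Q[:,2]]*1e3
    for z0 in(96,102,108,115,125,140,155):
        S=(abs(L[:,2]-z0)<4)&(abs(L[:,0])<60)&(abs(L[:,1]+84)<45)
        if S.sum()>3: print(n,z0,S.sum(),'x',np.percentile(L[S,0],[2,50,98]).round(1),'y',np.percentile(L[S,1],[2,50,98]).round(1))
a=dict(np.load('pics/top.npz'))['pixels'];b=dict(np.load('pics/scene.npz'))['pixels']
A=cv2.resize(a[200:260,390:470],(600,450),interpolation=cv2.INTER_CUBIC)
B=cv2.resize(b[260:380,90:250],(600,450),interpolation=cv2.INTER_CUBIC)
cv2.imwrite('pics/c.png',cv2.convertScaleAbs(np.hstack([cv2.resize(A,(400,300)),cv2.resize(B,(400,300))])[:,:,::-1],alpha=1.7))
```

```text
top 155 18 x [-9.2  1.4 13.1] y [-84.1 -80.  -79.5]
scene 155 6 x [-5.3 -1.7  2.1] y [-100.2 -100.1 -100.1]
```

View pics/c.png

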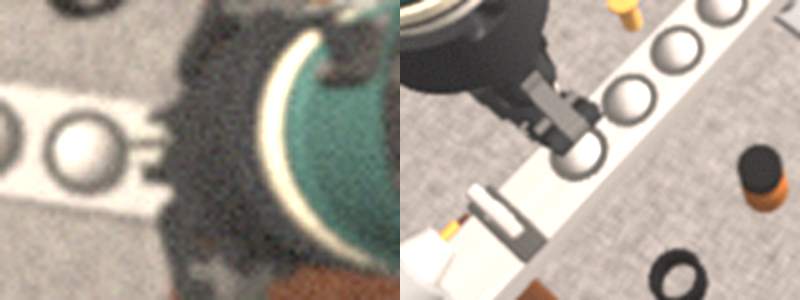

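Run:
```python
from h import *
s=env.read_state();p=s['position']
def pr(d,X):
    c=d['R']@X+d['t'];q=c[:2]/c[2];q=q*(1+float(d['k1'])*(q@q));K=d['intrinsics'];return np.array([K[0,0]*q[0]+K[0,2],K[1,1]*q[1]+K[1,2]])
for n,o,k,w in(('top',(390,200),5,0),('scene',(90,260),2.5,400)):
    d=dict(np.load(f'pics/{n}.npz'))
    for nm,X in(('tcp',p),('tcp+11 along row',p+[.0013,.011,0]),('tcp+11,z+19',p+[.0013,.011,.019]),('tcp+11,z+54',p+[.0013,.011,.054]),('ball1',np.array([.4937,-.149,.089]))):
        print(n,nm,((pr(d,X)-o)*k+[w,0]).round(0))
```

```text
top tcp [113. 153.]
top tcp+11 along row [ 84. 148.]
top tcp+11,z+19 [ 99. 147.]
top tcp+11,z+54 [130. 145.]
top ball1 [ 87. 152.]
scene tcp [562. 146.]
scene tcp+11 along row [576. 131.]
scene tcp+11,z+19 [568. 119.]
scene tcp+11,z+54 [551.  95.]
scene ball1 [574. 149.]
```

Run:
```python
from h import *
o=[]
for n,(x,y,w,h) in(('top',(390,200,80,60)),('scene',(90,260,160,120))):
    b=cv2.imread(f'pics/{n}1.png');a=cv2.cvtColor(dict(np.load(f'pics/{n}.npz'))['pixels'],cv2.COLOR_RGB2BGR)
    D=cv2.absdiff(a,b)[y:y+h,x:x+w];o.append(cv2.resize(cv2.convertScaleAbs(D,alpha=3),(400,300),interpolation=cv2.INTER_NEAREST))
    if n=='scene':o.append(cv2.resize(cv2.convertScaleAbs(a[y+20:y+80,x+30:x+110],alpha=1.6),(400,300),interpolation=cv2.INTER_CUBIC))
    else:o.append(cv2.resize(cv2.convertScaleAbs(a[y+10:y+50,x:x+53],alpha=1.4),(400,300),interpolation=cv2.INTER_CUBIC))
cv2.imwrite('pics/d.png',np.vstack([np.hstack(o[:2]),np.hstack(o[2:])]))
```

```text
(no output)
```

View pics/d.png

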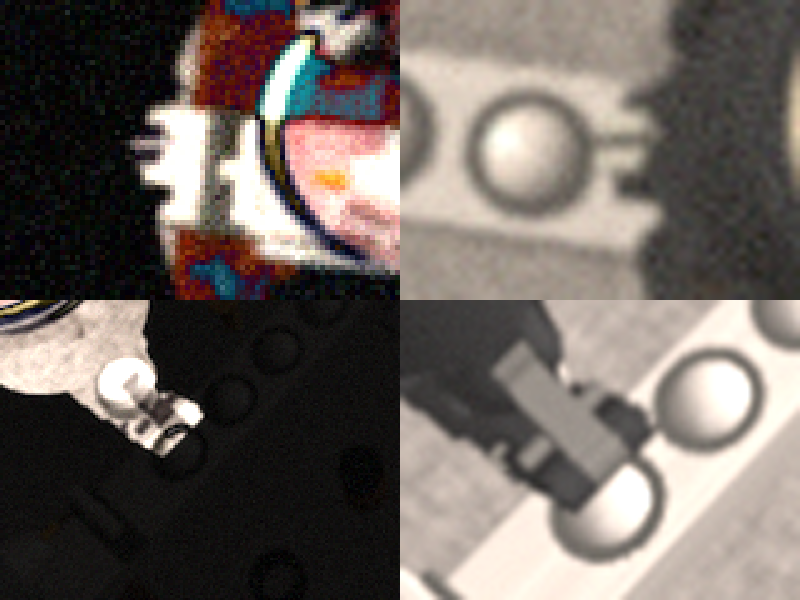

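Run:
```python
from h import *
O=np.array([.5035,-.0655]);H=np.radians(83.4);uy=np.array([np.cos(H),np.sin(H)]);ux=np.array([uy[1],-uy[0]])
np.set_printoptions(suppress=True,linewidth=250)
for n,us,vs in(('scene',range(138,176,3),range(294,326,3)),('top',range(408,430,2),range(222,240,2))):
    d=dict(np.load(f'pics/{n}.npz'));P=cloud(d);print(n,list(us))
    for v in vs: print(v,' '.join('%4.0f,%4.0f,%3.0f'%tuple(1e3*np.array([(q[:2]-O)@ux,(q[:2]-O)@uy,q[2]])) if np.isfinite(q[0]) else '     -      ' for q in P[v,list(us)]))
```

```text
scene [138, 141, 144, 147, 150, 153, 156, 159, 162, 165, 168, 171, 174]
294   38, -94,260   38, -91,255   39, -89,252   40, -87,250   42, -84,248  -83, -52,  2  -80, -49,  0  -76, -45, -1  -72, -42, -0  -68, -38, -1  -62, -36,  3  -20, -45, 83  -16, -42, 82
297   39, -96,258   39, -93,253   40, -91,249   41, -89,248   44, -87,248   22, -79,200   31, -78,211   43, -79,231  -67, -46,  2  -63, -43,  1  -20, -51, 81  -16, -48, 84  -12, -45, 83
300   40, -98,256   42, -95,253   43, -93,251   43, -91,247   45, -89,245   48, -87,245   44, -83,232   46, -81,230   52, -80,238   55, -78,239  -16, -54, 82  -13, -51, 81   -8, -49, 83
303   12, -95,197   15, -93,198   19, -91,200   46, -93,247   48, -91,246   49, -89,243   52, -87,243   52, -84,237   55, -82,238   57, -80,238   60, -78,238   -9, -55, 82   -5, -52, 83
306   15, -98,197   19, -96,199   22, -94,201   38, -94,225   49, -93,243   51, -91,241   53, -89,241   55, -87,239   57, -84,237   59, -82,236   61, -80,236   -5, -58, 83   -2, -55, 83
309   14,-100,189   22, -98,200   30, -97,210   43, -96,231   45, -94,230   53, -93,240   55, -91,
[... 1797 characters left out ...]
   -2, -80,175   -2, -79,188   -3, -73,214   -8, -53,281   -8, -54,287
232   -3, -84, 93   -3, -89, 90   -2, -94, 85   -1, -99, 84   -5, -80,153   -5, -81,160   -5, -82,170   -6, -77,194   -7, -74,214  -10, -55,278  -10, -55,285
234   -7, -87, 85   -6, -90, 89   -6, -95, 85   -5, -99, 83      -         -8, -84,153   -8, -83,166   -9, -78,191  -10, -73,217  -10, -73,225  -13, -56,284
236  -11, -88, 84  -10, -92, 84  -10, -96, 83      -         -8,-104, 81   -8,-108, 83  -12, -84,166  -12, -83,179  -13, -73,217  -13, -74,226  -16, -57,281
238  -15, -89, 82  -14, -92, 84  -13, -96, 85  -13,-101, 82  -12,-104, 85  -12,-108, 84  -11,-113, 81  -11,-115, 84  -15, -82,192  -15, -84,198  -19, -59,276
```

```bash
cat > tip.py <<'E'
from h import *
O=np.array([.5035,-.0655]);H=np.radians(83.4);uy=np.array([np.cos(H),np.sin(H)]);ux=np.array([uy[1],-uy[0]])
s=env.read_state();y0=(s['position'][:2]-O)@uy*1e3;print('tcp y,z',y0.round(1),s['position'][2],'q',s['joint_positions'].round(3))
for n in('scene','top'):
    d=grab(n,n+'_t%d.png'%(1000*s['clock']));Q=cloud(d).reshape(-1,3);L=np.c_[(Q[:,:2]-O)@ux,(Q[:,:2]-O)@uy,Q[:,2]]*1e3
    S=(abs(L[:,0])<40)&(abs(L[:,1]-y0)<25)&(L[:,2]>98);M=L[S];M=M[M[:,2].argsort()][:8];print(n,M.round(0).tolist())
E
python3 tip.py
```

```text
tcp y,z -88.6 0.10565036477820647 q [ 0.442  0.475 -0.303  2.135  0.262  0.565 -0.176]
scene [[2.0, -100.0, 149.0], [1.0, -100.0, 151.0], [1.0, -100.0, 154.0], [-1.0, -100.0, 154.0], [-2.0, -100.0, 156.0], [-4.0, -100.0, 157.0], [-5.0, -100.0, 158.0], [6.0, -100.0, 162.0]]
top [[8.0, -80.0, 150.0], [4.0, -80.0, 152.0], [12.0, -84.0, 153.0], [-8.0, -84.0, 153.0], [10.0, -84.0, 154.0], [-5.0, -80.0, 154.0], [-6.0, -84.0, 154.0], [6.0, -79.0, 154.0]]
```

Both cameras put the visible lowest part of the fingers near z≈150 mm, while the state reports the TCP at 106 mm. I can't yet tell which is right, so I'll go down slowly, watching the force.

{"method": "play_rows", "body": {
  "steps": [0,-0.0385,0,0,0,-0.0044,-1,0,-0.0385,0,0.001,0,-0.0044,-1,0,-0.0385,0.04,0.001,0,-0.0044,-1,0,-0.0385,0.08,0.001,0,-0.0044,-1,0,-0.0385,0.105,0.001,0,-0.0044,-1,0,-0.0385,0.105,0.001,0,-0.0044,-1,0,-0.0385,0.105,0.001,0,-0.0044,-1]
}}

```text
clock: 4.68
position: [0.4936, -0.1489, 0.0929]
eef_rot: [[0.993, -0.115, -0.0], [-0.115, -0.993, -0.0], [-0.0, 0.0, -1.0]]
wrist_force: [-0.1, 0.4, -0.1]
opening: -0.0001
```

```bash
python3 tip.py; python3 go.py 0,-84,90 0,-84,86
```

```text
tcp y,z -84.0 0.0928572043553022 q [ 0.428  0.495 -0.296  2.145  0.275  0.537 -0.187]
scene [[6.0, -93.0, 133.0], [7.0, -94.0, 136.0], [6.0, -95.0, 138.0], [6.0, -96.0, 142.0], [5.0, -96.0, 143.0], [3.0, -95.0, 143.0], [2.0, -96.0, 147.0], [0.0, -96.0, 147.0]]
top [[4.0, -75.0, 137.0], [-5.0, -78.0, 138.0], [-2.0, -75.0, 139.0], [-5.0, -79.0, 139.0], [2.0, -75.0, 139.0], [0.0, -75.0, 139.0], [10.0, -79.0, 140.0], [-4.0, -75.0, 140.0]]
lathe x,y,z mm [ -0.1 -84.   93. ] F [0.71 0.32 0.07] t 4.775 op 0.00024658461820357595
turn [ 0.0003 -0.     -0.    ]
0,-84,90 [0.0009 0.     0.0251]
0,-84,86 [ 0.0009 -0.      0.0585]
```

{"method": "play_rows", "body": {
  "steps": [0,0,0.012,0,0,0,-1,0,0,0.025,0,0,0,-1,0,0,0.033,0,0,0,-1,0,0,0.042,0,0,0,-1,0,0,0.042,0,0,0,-1]
}}

```text
clock: 5.4
position: [0.4936, -0.1489, 0.0879]
eef_rot: [[0.993, -0.115, -0.0], [-0.115, -0.993, -0.0], [-0.0, 0.0, -1.0]]
wrist_force: [0.6, -0.1, 0.3]
opening: -0.0001
```

{"method": "play_rows", "body": {
  "steps": [0,0,0.008,0,0,0,-1,0,0,0.016,0,0,0,-1,0,0,0.016,0,0,0,-1]
}}

```text
clock: 5.78
position: [0.4936, -0.1489, 0.0859]
eef_rot: [[0.993, -0.115, -0.001], [-0.115, -0.993, -0.0], [-0.0, 0.0, -1.0]]
wrist_force: [-0.4, -0.4, -0.0]
opening: -0.0002
```

Run:
```python
from h import *
f=[]
for i in range(5):
    d=vision.get_image('scene');s=env.read_state();f.append(s['wrist_force'])
print(np.mean(f,0),np.std(f,0),s['position'],s['torque'])
cv2.imwrite('pics/e.png',cv2.resize(cv2.convertScaleAbs(d['pixels'][250:350,100:233,::-1],alpha=1.5),(798,600),interpolation=cv2.INTER_CUBIC))
```

```text
[-0.26579508  0.14434706 -0.07191626] [0.36188376 0.49819468 0.24061484] [ 0.49367623 -0.14892168  0.08595216] [ 0.07113676 -0.00243098  0.03325216]
```

View pics/e.png

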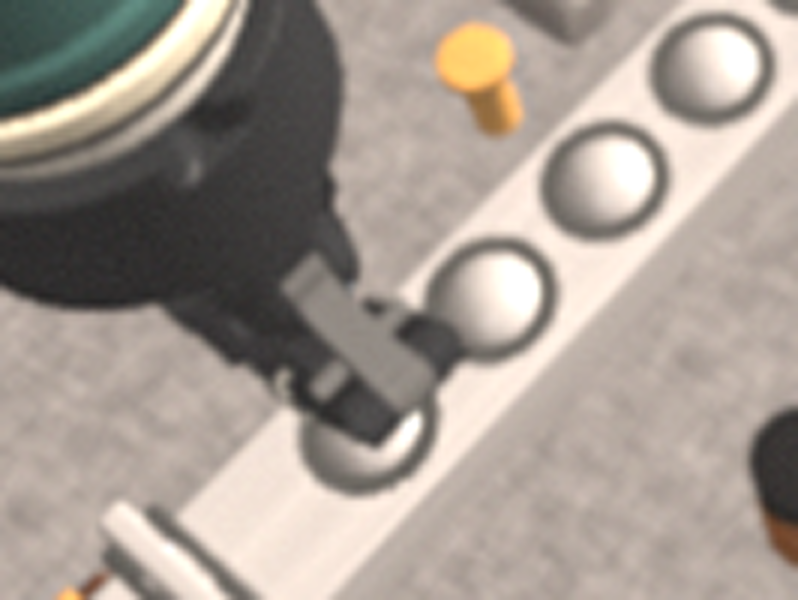

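There is no contact force at a reported 86 mm. The picture shows the finger end at (375,440), hiding only the upper part of ball 1 centred at (370,430), so the tips are still in the air. The cameras are right, and the reported z reads about 43 mm low. I'll step down on vision and force.

{"method": "play_rows", "body": {
  "steps": [0,0,0.03,0,0,0,-1,0,0,0.07,0,0,0,-1,0,0,0.11,0,0,0,-1,0,0,0.15,0,0,0,-1,0,0,0.18,0,0,0,-1,0,0,0.2,0,0,0,-1,0,0,0.2,0,0,0,-1]
}}

```text
clock: 6.9
position: [0.4935, -0.1489, 0.0618]
eef_rot: [[0.993, -0.115, -0.001], [-0.115, -0.993, -0.0], [-0.0, 0.0, -1.0]]
wrist_force: [0.0, -0.2, 0.2]
opening: 0.0002
```

```bash
python3 tip.py; python3 go.py
```

```text
tcp y,z -84.0 0.06179390674724094 q [ 0.402  0.546 -0.264  2.163  0.307  0.468 -0.216]
scene [[-0.0, -95.0, 105.0], [2.0, -96.0, 106.0], [-1.0, -96.0, 109.0], [-2.0, -96.0, 111.0], [-4.0, -96.0, 112.0], [7.0, -94.0, 116.0], [7.0, -95.0, 118.0], [6.0, -95.0, 119.0]]
top [[3.0, -76.0, 106.0], [1.0, -76.0, 107.0], [-5.0, -76.0, 107.0], [-1.0, -75.0, 108.0], [5.0, -75.0, 109.0], [13.0, -79.0, 110.0], [11.0, -79.0, 110.0], [-8.0, -79.0, 111.0]]
lathe x,y,z mm [ -0.1 -84.   62. ] F [-0.37  0.49 -0.61] t 7.0 op -0.00018653525132443751
turn [0.0002 0.     0.    ]
```

{"method": "play_rows", "body": {
  "steps": [0,0,0.03,0,0,0,-1,0,0,0.06,0,0,0,-1,0,0,0.08,0,0,0,-1,0,0,0.09,0,0,0,-1,0,0,0.1,0,0,0,-1,0,0,0.1,0,0,0,-1]
}}

```text
clock: 7.75
position: [0.4938, -0.1489, 0.05]
eef_rot: [[0.993, -0.115, -0.0], [-0.115, -0.993, -0.001], [-0.0, 0.001, -1.0]]
wrist_force: [0.1, -0.6, 0.4]
opening: -0.0001
```

```bash
cat > f.py <<'E'
from h import *
f=[];t=[]
for i in range(6):
    d=vision.get_image('scene');s=env.read_state();f.append(s['wrist_force']);t.append(s['torque'])
print('F',np.mean(f,0).round(2),'std',np.std(f,0).round(2),'z',s['position'][2].round(5),'T',np.mean(t,0).round(3),s['clock'])
E
python3 f.py; python3 tip.py
```

```text
F [-0.21  0.18  0.3 ] std [0.22 0.33 0.55] z 0.05009 T [ 0.008  0.009 -0.01 ] 8.05
tcp y,z -84.0 0.050085682066309915 q [ 0.392  0.565 -0.251  2.169  0.319  0.441 -0.227]
scene [[5.0, -96.0, 102.0], [6.0, -95.0, 102.0], [3.0, -96.0, 104.0], [2.0, -96.0, 106.0], [1.0, -96.0, 107.0], [6.0, -95.0, 108.0], [-1.0, -96.0, 109.0], [7.0, -91.0, 113.0]]
top [[7.0, -75.0, 99.0], [11.0, -79.0, 99.0], [-6.0, -79.0, 100.0], [-10.0, -79.0, 100.0], [-5.0, -76.0, 100.0], [5.0, -75.0, 101.0], [15.0, -80.0, 101.0], [-12.0, -82.0, 102.0]]
```

{"method": "play_rows", "body": {
  "steps": [0,0,0.01,0,0,0,-1,0,0,0.02,0,0,0,-1,0,0,0.02,0,0,0,-1]
}}

```text
clock: 8.52
position: [0.4938, -0.149, 0.0477]
eef_rot: [[0.993, -0.115, 0.0], [-0.115, -0.993, -0.001], [0.0, 0.001, -1.0]]
wrist_force: [-0.1, 0.8, 2.5]
opening: 0.0002
```

```bash
python3 f.py
```

```text
F [-0.62  0.11  2.3 ] std [0.26 0.48 0.29] z 0.04772 T [ 0.018  0.085 -0.007] 8.825
```

{"method": "play_rows", "body": {
  "steps": [0,0,0.008,0,0,0,-1,0,0,0.012,0,0,0,-1]
}}

```text
clock: 9.07
position: [0.4939, -0.149, 0.0463]
eef_rot: [[0.993, -0.115, 0.0], [-0.115, -0.993, -0.001], [0.0, 0.001, -1.0]]
wrist_force: [-0.7, -0.6, 3.9]
opening: 0.0001
```

```bash
python3 f.py
```

```text
F [-0.64  0.29  3.02] std [0.43 0.53 0.51] z 0.0463 T [ 0.01   0.132 -0.023] 9.375
```

Contact is confirmed: 2.3 N at 47.7 mm and 3.0 N at 46.3 mm fits the spring law, so the crown is at a reported ~50 mm and the dip is about 3.5 mm. Next, a low hop to ball 2.

{"method": "play_rows", "body": {
  "steps": [0,0,-0.04,0,0,0,-1,0,0,-0.07,0,0,0,-1,0,-0.1,-0.07,0,0,0,-1,0,-0.2,-0.07,0,0,0,-1,0,-0.3,-0.07,0,0,0,-1,0,-0.35,-0.07,0,0,0,-1,0,-0.35,-0.045,0,0,0,-1,0,-0.35,-0.025,0,0,0,-1,0,-0.35,-0.01,0,0,0,-1,0,-0.35,-0.01,0,0,0,-1]
}}

```text
clock: 10.62
position: [0.4986, -0.1075, 0.0474]
eef_rot: [[0.993, -0.115, -0.0], [-0.115, -0.993, -0.001], [-0.0, 0.001, -1.0]]
wrist_force: [-0.5, 0.9, 3.0]
opening: 0.0002
```

```bash
python3 f.py; python3 go.py 0,0,55 0,0,47.3
```

```text
F [-0.45  0.39  2.55] std [0.4  0.48 0.41] z 0.04755 T [0.118 0.094 0.013] 10.925
lathe x,y,z mm [ -0.1 -42.2  47.5] F [-0.85 -0.5   2.89] t 10.925 op 4.783587124438592e-06
turn [ 0.0004 -0.0001 -0.0001]
0,0,55 [ 0.0006 -0.3519 -0.0623]
0,0,47.3 [ 0.0006 -0.3519  0.0018]
```

{"method": "play_rows", "body": {
  "steps": [0,0,-0.04,0,0,0,-1,0,0,-0.065,0,0,0,-1,0,-0.1,-0.065,0,0,0,-1,0,-0.2,-0.065,0,0,0,-1,0,-0.3,-0.065,0,0,0,-1,0,-0.352,-0.065,0,0,0,-1,0,-0.352,-0.04,0,0,0,-1,0,-0.352,-0.015,0,0,0,-1,0,-0.352,0,0,0,0,-1,0,-0.352,0,0,0,0,-1]
}}

```text
clock: 12.18
position: [0.5034, -0.0657, 0.0475]
eef_rot: [[0.993, -0.116, -0.0], [-0.116, -0.993, -0.001], [0.0, 0.001, -1.0]]
wrist_force: [-0.3, 0.2, 2.4]
opening: 0.0002
```

```bash
python3 f.py; python3 go.py 0,42,55 0,42,47.5
```

```text
F [-0.52  0.5   2.32] std [0.51 0.62 0.43] z 0.04764 T [ 0.087  0.093 -0.006] 12.475
lathe x,y,z mm [-0.1 -0.2 47.6] F [-0.5   0.    2.36] t 12.475 op 0.00030057265976967567
turn [ 0.0005 -0.0001 -0.0002]
0,42,55 [ 0.0007 -0.3516 -0.0617]
0,42,47.5 [ 0.0006 -0.3516  0.0008]
```

Ball 3 gives 2.3 N, a dip of about 2.3 mm. Next, ball 4.

{"method": "play_rows", "body": {
  "steps": [0,0,-0.04,0,0,0,-1,0,0,-0.065,0,0,0,-1,0,-0.1,-0.065,0,0,0,-1,0,-0.2,-0.065,0,0,0,-1,0,-0.3,-0.065,0,0,0,-1,0,-0.352,-0.065,0,0,0,-1,0,-0.352,-0.04,0,0,0,-1,0,-0.352,-0.015,0,0,0,-1,0,-0.352,0.002,0,0,0,-1,0,-0.352,0.002,0,0,0,-1]
}}

```text
clock: 13.72
position: [0.5082, -0.024, 0.0473]
eef_rot: [[0.993, -0.116, -0.0], [-0.116, -0.993, -0.001], [-0.0, 0.001, -1.0]]
wrist_force: [0.2, -0.1, 2.4]
opening: 0.0
```

```bash
python3 f.py; python3 go.py 0,84,55 0,84,47.2
```

```text
F [-0.76  0.36  2.24] std [0.27 0.42 0.28] z 0.04743 T [ 0.074  0.123 -0.005] 14.025
lathe x,y,z mm [-0.1 41.9 47.4] F [-0.41  0.88  2.15] t 14.025 op 0.0001929666420724281
turn [ 0.0005 -0.0001 -0.0003]
0,84,55 [ 0.0006 -0.3512 -0.0634]
0,84,47.2 [ 0.0006 -0.3512  0.0016]
```

{"method": "play_rows", "body": {
  "steps": [0,0,-0.04,0,0,0,-1,0,0,-0.065,0,0,0,-1,0,-0.1,-0.065,0,0,0,-1,0,-0.2,-0.065,0,0,0,-1,0,-0.3,-0.065,0,0,0,-1,0,-0.352,-0.065,0,0,0,-1,0,-0.352,-0.04,0,0,0,-1,0,-0.352,-0.015,0,0,0,-1,0,-0.352,0.005,0,0,0,-1,0,-0.352,0.006,0,0,0,-1,0,-0.352,0.006,0,0,0,-1]
}}

```text
clock: 15.4
position: [0.513, 0.0178, 0.0468]
eef_rot: [[0.993, -0.116, -0.0], [-0.116, -0.993, -0.001], [0.0, 0.001, -1.0]]
wrist_force: [0.1, 0.5, 3.4]
opening: 0.0
```

```bash
python3 f.py; python3 go.py
python3 - <<'E'
from h import *
a=grab('top','x.png');b=grab('scene','y.png')
cv2.imwrite('pics/z.png',np.vstack([cv2.resize(a['pixels'][150:280,270:450],(420,300)),cv2.resize(b['pixels'][200:360,90:315],(420,300))])[:,:,::-1])
E
```

```text
F [-0.51  0.15  2.76] std [0.5  0.41 0.58] z 0.04673 T [ 0.067  0.153 -0.01 ] 15.7
lathe x,y,z mm [-0.1 83.8 46.7] F [-0.77  0.29  2.07] t 15.7 op 0.00018930576843425938
turn [ 0.0007 -0.     -0.0004]
```

View pics/z.png

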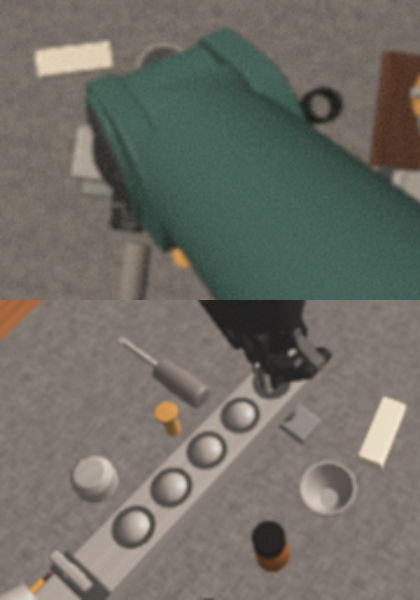

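The picture shows the fingertips on ball 5 at (272,378) in the scene crop, with balls 1–4 clear and the bystanders in place. The force is a steady 2.8 N, so I'm handing in.

```bash
python3 -c "
from bench import env
print(env.close_job())"
```

```text
the job is handed in; nothing more can be done
None
```

I ran the shut fingertips along the row from ball 1 to ball 5 in one pass and handed in at 15.8 s, still holding ball 5 dipped. None of the five balls is stuck. Between balls the tips stayed about 5 mm above the crowns.

| Ball | Upward force (N) | Estimated dip (mm) |
|---|---|---|
| 1 | 3.0 | 3.5 |
| 2 | 2.55 | 2.7 |
| 3 | 2.3 | 2.3 |
| 4 | 2.2 | 2.1 |
| 5 (held) | 2.8 | 3 |

The dips are worked out from the measured force and the given spring figures; I had no direct reading of the joints.

**Last checks:** the final picture showed the tips on ball 5. Balls 1–4 were clear of the fingers, and the bystanders in view looked unmoved. I judged both by eye.

**What disagreed:** the reported TCP height did not match the scene. Contact with the crowns came at about 50 mm reported instead of 89 mm, so the reading was about 40 mm low. Both cameras showed the same offset, about 43 mm, before contact. I therefore set the working height by vision and touch. If the judge uses the reported height for the crossing limits, the grasp point was still well below 121 mm.

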